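# Find the unlocked tasting box and hold its lid at 45 degrees

## Task

One of the two identical wooden tasting boxes is locked: feel with a gentle lift on the lid handles which one opens, without forcing the locked one. Take the unlocked box's lid by its handle, raise it to 45 degrees so that a colleague can refill the box, and finish while still holding it there, steady; the lid falls shut if let go. Leave the locked box shut and everything else where it stands.

Things in the scene. Friction and masses are not known exactly. Their poses are not given: they have to be found in the camera images.
- box_a: one of two identical light-wood tasting boxes fixed to the counter (fixed, cannot slide), 150 deep (x) x 180 wide (y) x 85 mm high without its 8 mm lid. Origin: centre of its underside; its -x axis is the front, with a small key lock; z is up. The two boxes may stand either way round, left or right
- box_a_handle (a point): middle of the handle of box_a's lid: a straight round steel bar, 12 mm thick, 80 mm clear length along the box's y axis, carried by two thin arms in front of the lid: its centre line is 47 mm ahead (-x) of the box's front face, with nothing between bar and face, and 91 mm above the worktop when shut. The point's axes are the lid's (box axes when shut)
- box_a_hinge (a point): middle of box_a's hinge line, on the top of its far (+x) wall, 85 mm up; the line runs along the box's y axis, 197 mm (horizontally) from the handle bar
- box_a_lid (a joint): opening angle of that lid in rad: 0 shut, growing as the front edge goes up; 0.785 is 45 degrees. A lid weighs 0.4 kg and falls shut when let go; lifting an unlocked lid by its bar takes about 2 N. The lid that is locked stays at 0 here
- box_a_mount (a joint): how far that box's lid, lock and hinge mount are strained upwards together, in rad: 0 at rest. It rises only if a locked lid is pulled, about 0.005 rad (1 mm at the bar) for every 1 N of lift at the bar beyond the lid's 2 N, and springs back; it stays at 0 when an unlocked lid is raised
- box_b: one of two identical light-wood tasting boxes fixed to the counter (fixed, cannot slide), 150 deep (x) x 180 wide (y) x 85 mm high without its 8 mm lid. Origin: centre of its underside; its -x axis is the front, with a small key lock; z is up. The two boxes may stand either way round, left or right
- box_b_handle (a point): middle of the handle of box_b's lid: a straight round steel bar, 12 mm thick, 80 mm clear length along the box's y axis, carried by two thin arms in front of the lid: its centre line is 47 mm ahead (-x) of the box's front face, with nothing between bar and face, and 91 mm above the worktop when shut. The point's axes are the lid's (box axes when shut)
- box_b_hinge (a point): middle of box_b's hinge line, on the top of its far (+x) wall, 85 mm up; the line runs along the box's y axis, 197 mm (horizontally) from the handle bar
- box_b_lid (a joint): opening angle of that lid in rad: 0 shut, growing as the front edge goes up; 0.785 is 45 degrees. A lid weighs 0.4 kg and falls shut when let go; lifting an unlocked lid by its bar takes about 2 N. The lid that is locked stays at 0 here
- box_b_mount (a joint): how far that box's lid, lock and hinge mount are strained upwards together, in rad: 0 at rest. It rises only if a locked lid is pulled, about 0.005 rad (1 mm at the bar) for every 1 N of lift at the bar beyond the lid's 2 N, and springs back; it stays at 0 when an unlocked lid is raised
- wedge_kit_mid (a point): pale white wedge of cheese, loose, about 83 x 121 x 60 mm, lying on the counter to the right; this point is its middle, 30 mm up
- block_a_mid (a point): pale rectangular block of cheese, loose, 74 x 87 x 43 mm, lying on the board to the left; this point is its middle
- pick_jar_mid (a point): upright bundle of wooden picks, loose, 48 mm wide, 73 mm tall, standing near the front edge, at the left, nearer the robot than the boxes; this point is its middle

How it is judged:
By the outcome, as a careful person would: the job done as asked, in the order asked, and still so for the second after the job is handed in, while the arm keeps its last pose, push and grip.
It also fails if it takes over 48 s, if anything falls off the work surface, if the arm or the gripper's body presses on something with over 40 N, if the wrist force passes 120 N, or if a joint passes its speed limit or range.

## Robot

A 6-joint arm with a two-finger parallel gripper is mounted at the origin on a cart in front of the work surface, level with it; the furniture and walls round the work are solid. World frame = base frame: x ahead of the robot, y to its left, z up, the work surface at z = 0. Lengths are in m, angles in rad, forces in N, time in s.
With the tool pointing down it reaches from about 0.35 to 0.775 m from the base axis. Payload 7.3 kg.
Tool frame: the origin (TCP) lies at the very end of the fingers, on their centre line; the grasp point (between the pads) lies grip_point_offset behind it (grip_point_offset is the distance from the TCP to the grasp point, in m); z points along the fingers, y is the direction in which the jaws open and shut (so a half turn about z gives the same grasp; the last joint's range is limited). The gripper opens to 92 mm and grips with 3 to 60 N. Pads are 19 mm wide; open, the fingers measure 130 mm over their backs; the gripper's body (75 mm by 190 mm) begins 47 mm behind the grasp point.
Start: joints at [-0.146, 0.342, 1.524, -0, 1.275, -0.146], TCP at [0.525, 0, 0.196] pointing down, gripper open.
Joint ranges: [-2.53, 2.53], [-0.77, 2.02], [0.04, 2.7], [-1, 4.14], [0.28, 2.66], [-3.11, 3.11]. Speed limits (rad/s): [2.57, 2.57, 3.14, 3.14, 3.14, 3.14].

## Interface

Orientations are given as [roll, pitch, yaw] about the fixed x, y, z axes, in that order (R = Rz(yaw) Ry(pitch) Rx(roll)).
In Python, from cell import * gives the robot as it stands.
- The arm moves only by the shell command python3 -m inch 'ROWS' [OPENING] [FORCE]. ROWS is JSON, a list that holds one entry, the list of rows, each a list of 4 numbers: the shift along the tool's x, y, z in mm, then the turn about the tool's z in rad. In form: [[[x, y, z, roll], ...]]. A call has 1 to 10 rows; each row shifts and turns the commanded pose from where the row before left it, along the tool's axes as they then stand; what a row does not reach is not made up. A row lasts 1/8 s, in which the tool goes at most 62.5 mm and 10.7 degrees, less where a joint would pass 70% of its speed; a pose out of reach is approached as far as the arm can. A call with a gripper value outside its range is refused whole. OPENING is the closure, from -1 (fully open) to 1 (shut), set as the call begins (- or left out, the last holds). The fingers move at their own pace and stop on an object; FORCE is the grip in N (left out, the last holds). Time passes only in rows, so rows that do not move let the fingers close. It gives the time, the measured TCP pose, the force and the opening at its end, in the units of the state.
- observe(): the state, without advancing time (a new reading comes with each control period).
- read_camera(name): name is "scene" or "side" or "wrist"; returns a dict with "img" (400x640x3 uint8, blue, green, red), "fx", "fy", "cx", "cy" (pixels), "eye" and "rotation" of the camera in the world; the wrist camera has in their place "T_tool_cam" (4x4, takes a point from camera to tool coordinates, whose origin is the TCP and whose axes are the flange's). Camera axes: x right, y down, z forward; pixel columns grow to the right and rows downward; lengths in m; the calibration is good to about 2 mm. A picture is of the moment at which its call begins: read the wrist's pose just before it. There is no depth.
- hand_in(): hands the job in, once; it reports no verdict.
Trained networks look in the newest picture that a camera, given by its name, has taken for a name from the list of things; names that differ only in an ending like _2 or _b are one class to them, and where a whole thing is asked for, a point or a joint stands for the part that bears it (a point fixed in the world has none). Each returns a list of dicts, best first, with "conf" (0 to 1); they miss things now and then, are a little off and sometimes report something else, mostly with a low value. They report only what shows in the picture. A call takes as long as a camera call.
- boxes_of(camera, label): "at" ([row, column] in pixels, amid what is visible of it).
- place_of(camera, label): "at" ([row, column] in pixels: a listed point, or the origin of a listed thing).
The state is a dict: "time": time; "qpos": joint angles; "qvel": joint speeds; "joint_efforts": joint torques, N m; "tool_pos": TCP position; "tool_rot": TCP orientation; "contact_force": force on the tool from outside, world axes, zero at the start; "torque": the same for the moment, N m; "opening": finger opening in m.
Only numpy, scipy, OpenCV 4.12 (cv2) and the standard library are available. Lean on these libraries where they do the work, as an engineer would, in place of code of your own. Each camera call takes 0.05 s, during which the arm holds its last target. There are 200 camera calls.

## Working session

There is one attempt and no reset: what is moved stays moved. The work goes in short steps, Python scripts to look and compute and a shell command to move; the robot and the scene stay as the last step left them, time stands still between calls to the robot, and variables do not carry over. Pictures are saved under pics/ and viewed, about 8 in all and at most 12, crops included, and the job is handed in when it is done.

```bash
mkdir -p pics; ls; python3 - <<'E'
from cell import *
import cv2,numpy as np
s=observe();print(s); print(globals().get('grip_point_offset'))
ims=[]
for c in ["scene","side","wrist"]:
    r=read_camera(c); cv2.imwrite(f"pics/{c}0.png",r["img"])
    print(c,{k:(np.round(v,4).tolist()) for k,v in r.items() if k!="img"})
    for l in ["box_a_handle","box_a_hinge","box_a","wedge_kit_mid","block_a_mid","pick_jar_mid"]:
        print(l,[(np.round(d["at"],1).tolist(),round(d["conf"],2)) for d in place_of(c,l)][:4])
E
```

```text
pics
{'time': 0.0, 'qpos': array([-1.45975870e-01,  3.42735317e-01,  1.52503539e+00,  1.73262880e-05,
        1.27540673e+00, -1.45963192e-01]), 'qvel': array([ 1.04991691e-03,  8.28182302e-04, -1.30198105e-04, -1.63489472e-03,
        5.88673063e-05,  3.28829871e-04]), 'joint_efforts': array([ 7.61924657e-04, -4.31245601e+01, -2.44219762e+01,  7.17750052e-02,
        5.59406646e-02, -1.04314388e-04]), 'tool_pos': array([5.24534492e-01, 1.09204924e-04, 1.95632061e-01]), 'tool_rot': array([-3.14002713e+00, -2.46891711e-04,  1.57077840e+00]), 'contact_force': array([-0.1805916 , -0.13322676, -0.54126887]), 'torque': array([-0.02450701, -0.01001301, -0.05723672]), 'opening': 0.09145402791507382}
0.0188
scene {'fx': 475.9833, 'fy': 475.9833, 'cx': 317.2104, 'cy': 201.7867, 'eye': [-0.5867, 1.0141, 0.7572], 'rotation': [-1.9986, 0.0224, -2.286]}
box_a_handle [([221.4, 259.8], 0.92)]
box_a_hinge [([202.3, 242.2], 0.78)]
box_a [([194.9, 344.1], 0.82), ([229.0, 247.0], 0.56)]
wedge_kit_mid []
block_a_mid [([283.2, 210.0], 0.71)]
pick_jar_mid [([285.2, 243.2], 0.62)]
side {'fx': 428.8655, 'fy': 428.8655, 'cx': 320.8809, 'cy': 205.3846, 'eye': [-0.0291, 1.0007, 0.6823], 'rotation': [-2.0785, 0.0174, -2.6227]}
box_a_handle [([232.8, 272.3], 0.96), ([165.9, 376.3], 0.36), ([322.7, 291.8], 0.28)]
box_a_hinge [([208.4, 227.7], 0.67)]
box_a [([248.0, 243.3], 0.93), ([189.4, 326.8], 0.62)]
wedge_kit_mid [([164.7, 374.2], 0.63)]
block_a_mid [([328.1, 237.5], 0.76)]
pick_jar_mid [([322.2, 291.4], 0.55)]
wrist {'fx': 289.2532, 'fy': 289.2532, 'cx': 319.6744, 'cy': 196.8926, 'T_tool_cam': [[-0.0001, -0.9539, -0.3001, 0.081], [1.0, -0.0, -0.0003, 0.0002], [0.0003, -0.3001, 0.9539, -0.1883], [0.0, 0.0, 0.0, 1.0]]}
box_a_handle []
box_a_hinge []
box_a [([281.6, 392.3], 0.69)]
wedge_kit_mid []
block_a_mid []
pick_jar_mid [([280.2, 392.9], 0.26)]
```

```bash
python3 - <<'E'
import cv2,numpy as np
a,b,c=[cv2.imread(f"pics/{n}0.png") for n in("scene","side","wrist")]
cv2.imwrite("pics/m1.png",np.vstack([cv2.resize(np.hstack([b]),(800,500))]))
cv2.imwrite("pics/m2.png",c)
E
```

```text
(no output)
```

View pics/m1.png

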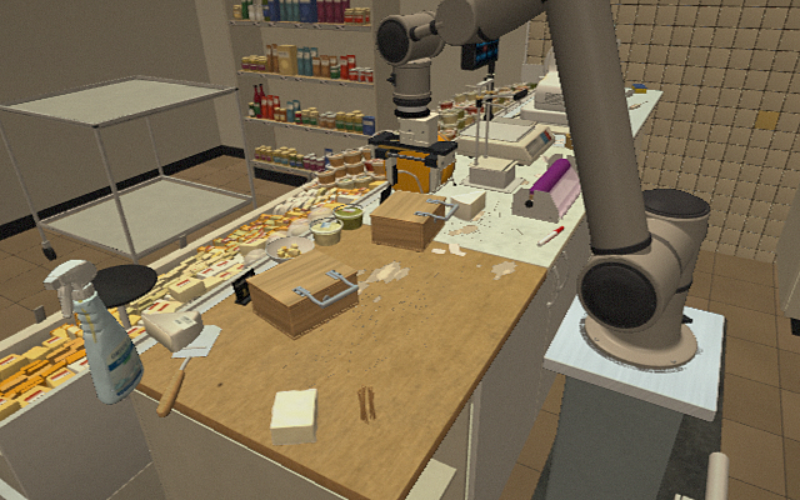

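View pics/m2.png

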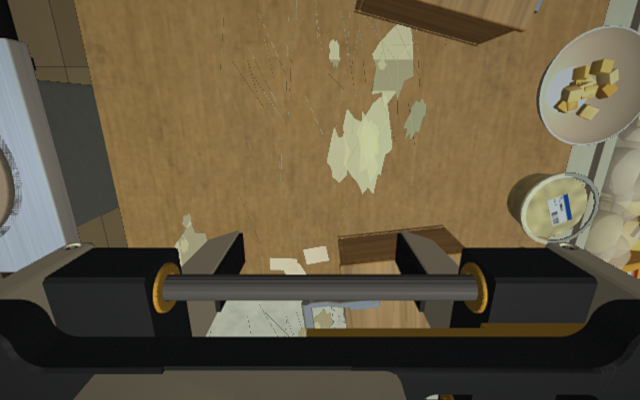

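View pics/scene0.png

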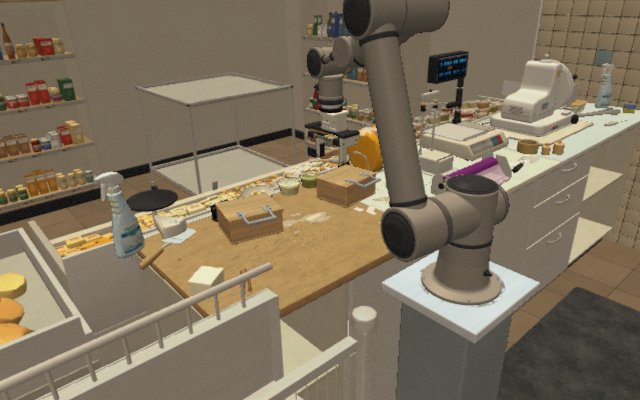

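```bash
cat > h.py <<'E'
import numpy as np
from scipy.spatial.transform import Rotation as Ro
def pose(s): return Ro.from_euler('xyz',s["tool_rot"]).as_matrix(), np.array(s["tool_pos"])
def cam(r,s=None):
    if "eye" in r: return Ro.from_euler('xyz',r["rotation"]).as_matrix(),np.array(r["eye"])
    R,p=pose(s);T=np.array(r["T_tool_cam"]);return R@T[:3,:3],R@T[:3,3]+p
def ray(r,px,z,s=None):
    R,e=cam(r,s);d=R@np.array([(px[1]-r["cx"])/r["fx"],(px[0]-r["cy"])/r["fy"],1]);return e+d*(z-e[2])/d[2]
def proj(r,P,s=None):
    R,e=cam(r,s);c=R.T@(np.array(P)-e);return [r["fy"]*c[1]/c[2]+r["cy"],r["fx"]*c[0]/c[2]+r["cx"]]
E
python3 - <<'E'
from cell import *
from h import *
import cv2
r=read_camera("side");q=read_camera("scene")
print(np.array(r["rotation"]).shape)
for px in ([232.8,272.3],[170,349]): print("side h",ray(r,px,.091))
print("scene h",ray(q,[221.4,259.8],.091))
print("hinge",ray(r,[208.4,227.7],.085),ray(q,[202.3,242.2],.085))
print("o",ray(r,[248,243.3],0),ray(r,[189.4,326.8],0),ray(q,[194.9,344.1],0),ray(q,[229,247],0))
print("block,jar,wedge",ray(r,[328,237.5],.022),ray(r,[322,291],.036),ray(r,[164.7,374],.03))
i=r["img"];cv2.imwrite("pics/m4.png",np.hstack([cv2.resize(i[195:275,195:295],None,fx=4,fy=4,interpolation=2),cv2.resize(i[140:220,285:385],None,fx=4,fy=4,interpolation=2)]))
E
```

```text
(3,)
side h [0.54530991 0.26578616 0.091     ]
side h [ 0.54435988 -0.17113035  0.091     ]
scene h [0.53911745 0.2927583  0.091     ]
hinge [0.73862107 0.2131856  0.085     ] [0.71128973 0.24703762 0.085     ]
o [0.65968914 0.25542682 0.        ] [ 6.28370343e-01 -1.68539877e-01 -1.11022302e-16] [ 0.65428614 -0.18207675  0.        ] [0.6754574  0.25950378 0.        ]
block,jar,wedge [0.46165161 0.51800223 0.022     ] [0.36387964 0.46094844 0.036     ] [ 0.54185729 -0.37826137  0.03      ]
```

View pics/m4.png

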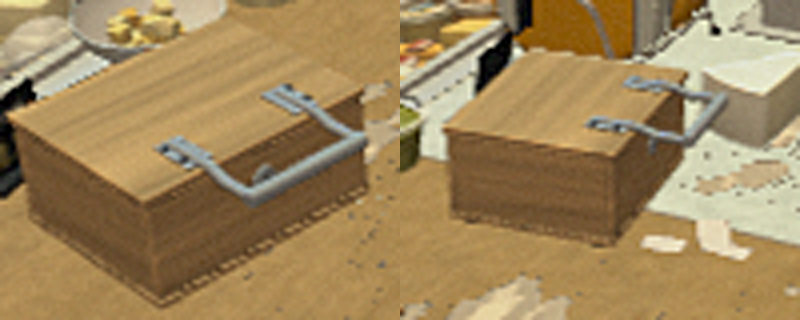

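```bash
python3 - <<'E'
from cell import *
from h import *
r=read_camera("side")
for n,b1,b2,fl,bl,fr in (("L",[243,257.5],[230.5,285.5],[245.75,231.5],[223.75,198.75],[218,285.5]),("R",[173,356.75],[164.5,365],[178.75,338.25],[172,295.75],[157.5,356.25])):
    a,b=ray(r,b1,.091),ray(r,b2,.091);fl,bl,fr=[ray(r,p,.093) for p in(fl,bl,fr)]
    print(n,a,b,(a+b)/2,np.linalg.norm(a-b));print(fl,bl,fr)
    for u,v in((b,a),(fr,fl)): d=v-u;print("yaw",np.degrees(np.arctan2(-d[0],d[1])))
    d=bl-fl;print("yaw side",np.degrees(np.arctan2(d[1],d[0])),np.linalg.norm(d),np.linalg.norm(fr-fl))
E
```

```text
L [0.55052817 0.32111344 0.091     ] [0.52161352 0.24070933 0.091     ] [0.53607085 0.28091138 0.091     ] 0.08544517306322667
[0.59732823 0.36311133 0.093     ] [0.74172195 0.3243463  0.093     ] [0.5548071  0.19102245 0.093     ]
yaw -19.77942349438459
yaw -13.879116832618095
yaw side -15.02770680103441 0.14950676590325285 0.1772642983618293
R [ 0.51137265 -0.16161804  0.091     ] [ 0.51624607 -0.23679348  0.091     ] [ 0.51380936 -0.19920576  0.091     ] 0.07533323556541158
[ 0.54276315 -0.09133393  0.093     ] [ 0.69064423 -0.07198601  0.093     ] [ 0.56716498 -0.2741457   0.093     ]
yaw 3.709140768378635
yaw 7.602937100134386
yaw side 7.453916327889021 0.14914140244042207 0.18443316555478273
```

```bash
python3 -m inch '[[[-30,-5,0,0],[-40,-5,0,0],[-40,-5,0,0],[-20,0,0,-0.131],[0,0,0,0],[0,0,0,0]]]' 0.2; python3 - <<'E'
from cell import *
from h import *
import cv2
s=observe();r=read_camera("wrist");print(s["opening"],s["contact_force"],s["tool_pos"],s["tool_rot"])
cv2.imwrite("pics/m5.png",r["img"])
for l,z in(("box_b_handle",.091),("box_b_hinge",.085),("box_b",0)):
    for d in place_of("wrist",l): print(l,d["at"],d["conf"],ray(r,d["at"],z,s))
print([ (d["at"],d["conf"]) for d in boxes_of("wrist","box_b_handle")])
E
```

```text
time: 1.95
tool_pos: [0.51, -0.1293, 0.1963]
tool_rot: [3.142, -0.0, 1.7]
contact_force: [0.1, -0.1, -0.2]
opening: 0.0382
0.038184540470859764 [ 0.08646594 -0.06664696 -0.20141089] [ 0.51000211 -0.12930626  0.19629124] [ 3.14155287e+00 -4.82884805e-04  1.69979839e+00]
box_b_handle [242.4, 315.2] 0.7 [ 0.51343507 -0.1941145   0.091     ]
box_b_hinge [241.5, 491.8] 0.86 [ 0.71333724 -0.1700295   0.085     ]
box_b [211.2, 403.6] 0.72 [ 0.63571806 -0.17464354  0.        ]
[([204.2, 424.9], 0.91)]
```

View pics/m5.png

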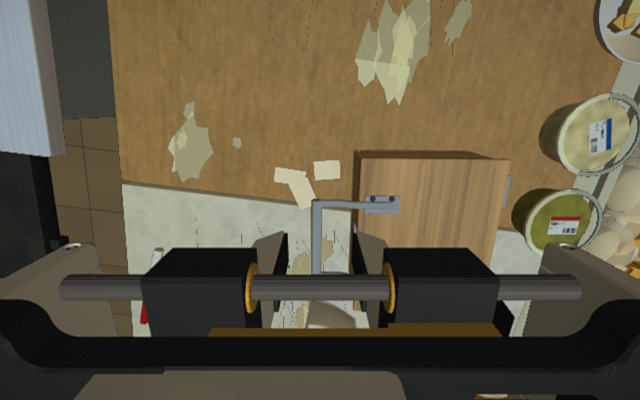

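```bash
python3 -m inch '[[[-25,-2,0,0],[-25,-2,0,0],[-15,0,0,0],[0,0,35,0],[0,0,35,0],[0,0,30,0],[0,0,24,0],[0,0,0,0],[0,0,0,0]]]' 0.2; python3 - <<'E'
from cell import *
from h import *
import cv2
r=read_camera("wrist");s=observe();print(s["opening"],s["contact_force"],s["tool_pos"])
q=read_camera("side")
cv2.imwrite("pics/m6.png",np.hstack([r["img"][100:400,120:520],cv2.resize(q["img"][100:220,285:445],None,fx=2.5,fy=2.5)]))
E
```

```text
time: 3.32
tool_pos: [0.5152, -0.1951, 0.0733]
tool_rot: [3.14, 0.001, 1.702]
contact_force: [-0.2, 0.3, -0.0]
opening: 0.0365
0.03685919045201482 [ 0.00882459 -0.22614803  0.27938252] [ 0.51541082 -0.19520657  0.07359946]
```

View pics/m6.png

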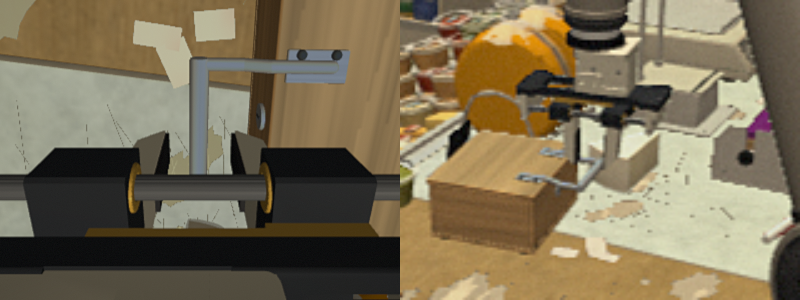

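```bash
python3 -m inch '[[[0,0,0,0],[0,0,0,0],[0,0,0,0],[0,0,0,0],[0,0,0,0]]]' 1 20; for i in 1 2 3; do python3 -c "from cell import *;print(observe()['contact_force'])"; done; python3 -m inch '[[[0,0,-1,0],[0,0,-1,0],[0,0,0,0],[0,0,0,0]]]';python3 -c "from cell import *;print(observe()['contact_force'],observe()['tool_pos'])"
```

```text
time: 4.05
tool_pos: [0.5145, -0.1949, 0.0723]
tool_rot: [3.142, -0.0, 1.702]
contact_force: [0.1, 0.5, -0.9]
opening: 0.0004
[ 0.06778825  0.50848675 -0.94392402]
[ 0.06778825  0.50848675 -0.94392402]
[ 0.06778825  0.50848675 -0.94392402]
time: 4.55
tool_pos: [0.5145, -0.195, 0.0744]
tool_rot: [3.142, 0.0, 1.702]
contact_force: [0.4, -0.4, -0.3]
opening: 0.0002
[ 0.41219063 -0.44445249 -0.31618904] [ 0.51454981 -0.19495569  0.07435552]
```

```bash
python3 - <<'E'
from cell import *
from h import *
import cv2
r=read_camera("wrist");s=observe()
q=read_camera("side");c=read_camera("scene")
for n,x,ss in(("wrist",r,s),("side",q,None),("scene",c,None)):
    print(n,[(np.round(d["at"],1),round(d["conf"],2),ray(x,d["at"],.091,ss)) for d in place_of(n,"box_b_handle")], "tcp",proj(x,s["tool_pos"],ss))
cv2.imwrite("pics/m7.png",np.hstack([r["img"][100:400,120:520],cv2.resize(q["img"][125:200,310:410],None,fx=4,fy=4)]))
E
```

```text
wrist [(array([233.3, 318.3]), 0.67, array([ 0.51347301, -0.19276032,  0.091     ]))] tcp [np.float64(226.319619733429), np.float64(319.50266515923613)]
side [(array([167.4, 360.9]), 0.58, array([ 0.51835732, -0.20845874,  0.091     ])), (array([245. , 244.5]), 0.57, array([0.57337684, 0.34325793, 0.091     ]))] tcp [np.float64(173.64373463887426), np.float64(360.08179115208935)]
scene [(array([182.1, 374. ]), 0.59, array([ 0.51331043, -0.19890477,  0.091     ]))] tcp [np.float64(186.47617570676317), np.float64(372.8968802794634)]
```

View pics/m7.png

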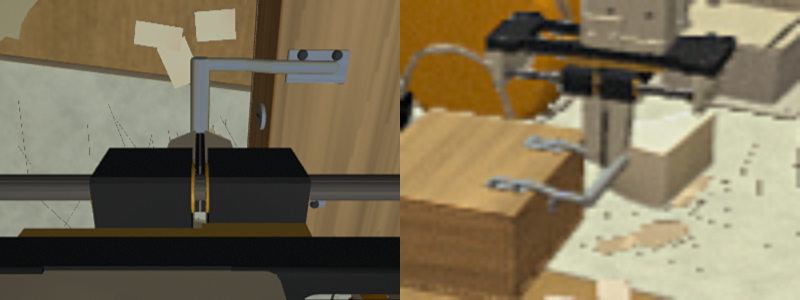

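```bash
python3 - <<'E'
from cell import *
from h import *
import cv2
s=observe();R,p=pose(s);out=[]
for n,(r0,c0) in(("side",(120,320)),("scene",(140,335))):
    q=read_camera(n);im=cv2.resize(q["img"][r0:r0+80,c0:c0+64],None,fx=6,fy=6,interpolation=cv2.INTER_CUBIC)
    for d,col in((0,(0,0,255)),(.0188,(0,255,0)),(.0658,(255,0,0))):
        for e in (-.03,.03):
            a=proj(q,p-R[:,2]*d+R[:,1]*e,None);cv2.circle(im,(int((a[1]-c0+.5)*6),int((a[0]-r0+.5)*6)),3,col,-1)
    out.append(im)
cv2.imwrite("pics/m8.png",np.hstack(out))
E
```

```text
(no output)
```

View pics/m8.png

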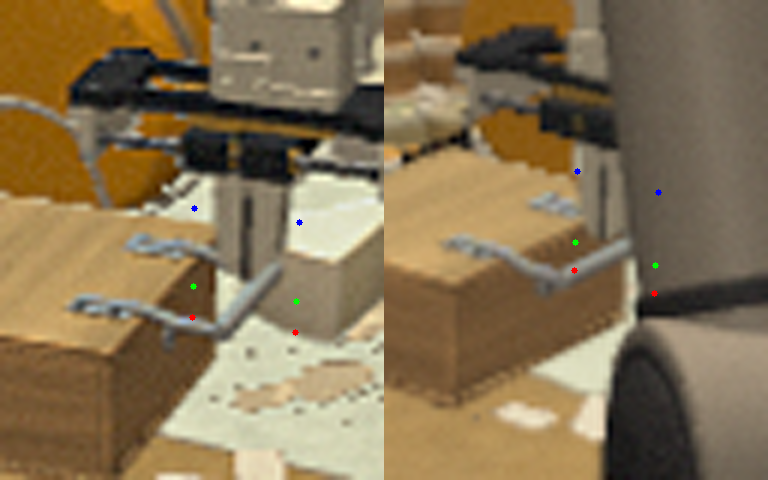

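```bash
python3 - <<'E'
from cell import *
from h import *
import cv2
a=read_camera("side");b=read_camera("scene")
def tri(p,q):
    A=[];B=[]
    for r,x in((a,p),(b,q)):
        R,e=cam(r);d=R@np.array([(x[1]-r["cx"])/r["fx"],(x[0]-r["cy"])/r["fy"],1]);d/=np.linalg.norm(d);M=np.eye(3)-np.outer(d,d);A.append(M);B.append(M@e)
    X=np.linalg.lstsq(np.vstack(A),np.hstack(B),rcond=None)[0]
    return X.round(4),np.round([np.subtract(proj(a,X),p),np.subtract(proj(b,X),q)],1).tolist()
print("tip",tri([165.3,360.3],[179.5,371.3]))
print("bar near end",tri([174.8,357],[187,361.8]))
print("box low front corner",tri([120+478/6,320+112/6],[140+400/6,335+72/6]))
print("lid front corner",tri([120+352/6,320+112/6],[140+290/6,335+70/6]))
print(observe())
cv2.imwrite("pics/x.png",cv2.resize(cv2.imread("pics/side0.png")[90:190,280:400],None,fx=5,fy=5))
s0=[.5245,0,.196];print("start proj",proj(a,s0),proj(b,s0), proj(a,[.5245,0,.262]))
E
```

```text
tip (array([ 0.5067, -0.1771,  0.1113]), [[0.6, -0.0], [-0.5, 0.1]])
bar near end (array([ 0.4843, -0.1052,  0.1106]), [[0.9, -0.1], [-0.8, 0.2]])
box low front corner (array([ 0.5378, -0.0849,  0.0207]), [[0.3, -0.0], [-0.3, 0.1]])
lid front corner (array([ 0.5367, -0.0822,  0.0958]), [[0.8, -0.1], [-0.7, 0.2]])
{'time': 5.05, 'qpos': array([-5.01447774e-01,  5.12365582e-01,  1.61923351e+00, -1.92635989e-05,
        1.00989479e+00, -6.32475257e-01]), 'qvel': array([-6.40126222e-05, -8.90608692e-04,  1.15460112e-03,  9.90607090e-04,
       -7.77866905e-04,  1.26551438e-03]), 'joint_efforts': array([-1.82131356e-03, -4.79904914e+01, -2.07085901e+01,  3.70200584e-02,
        7.80824292e-02,  7.03043315e-05]), 'tool_pos': array([ 0.51455458, -0.19495065,  0.07434254]), 'tool_rot': array([3.14152263e+00, 7.15437696e-05, 1.70183405e+00]), 'contact_force': array([-0.11526511, -0.23595152,  1.33810166]), 'torque': array([ 0.0106857 , -0.02420963, -0.02246435]), 'opening': 0.0004460466565227256}
start proj [np.float64(159.84100966032372), np.float64(329.19860414686264)] [np.float64(167.82258611868707), np.float64(331.9126049183628)] [np.float64(138.07644374569782), np.float64(329.0106494695507)]
```

```bash
python3 -m inch '[[[0,0,0,0],[0,0,0,0],[0,0,0,0],[0,0,0,0],[0,0,5,0],[0,0,6,0],[0,0,6,0],[0,0,6,0],[0,0,0,0]]]' 0.2; python3 - <<'E'
from cell import *
from h import *
import cv2
s=observe();R,p=pose(s);out=[]
for n,(r0,c0) in(("side",(120,320)),("scene",(140,335))):
    q=read_camera(n);im=cv2.resize(q["img"][r0:r0+80,c0:c0+64],None,fx=6,fy=6,interpolation=cv2.INTER_CUBIC)
    out.append(im)
cv2.imwrite("pics/m9.png",np.hstack(out))
E
```

```text
time: 6.18
tool_pos: [0.5142, -0.1947, 0.0507]
tool_rot: [-3.141, -0.001, 1.702]
contact_force: [0.2, 0.1, 0.8]
opening: 0.0368
```

View pics/m9.png

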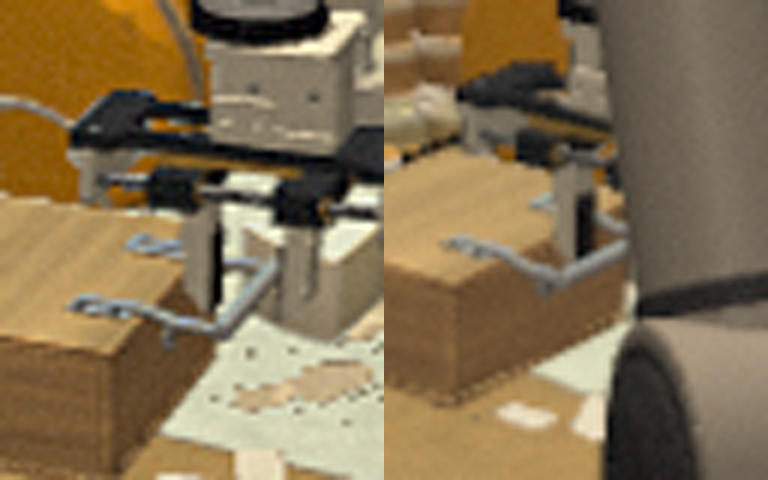

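```bash
python3 -m inch '[[[0,0,5,0],[0,0,5,0],[0,0,4,0],[0,0,0,0]]]' && python3 -m inch '[[[0,0,0,0],[0,0,0,0],[0,0,0,0],[0,0,0,0]]]' 1 20; python3 - <<'E'
from cell import *
from h import *
F=[]
for i in range(6): read_camera("wrist"); F.append(observe()["contact_force"])
print(np.mean(F,0),np.std(F,0))
E
```

```text
time: 6.78
tool_pos: [0.5143, -0.1948, 0.0369]
tool_rot: [-3.141, -0.001, 1.702]
contact_force: [0.3, -0.3, 0.6]
opening: 0.0365
time: 7.28
tool_pos: [0.5143, -0.195, 0.0373]
tool_rot: [-3.141, -0.0, 1.702]
contact_force: [-2.3, -1.0, 0.7]
opening: 0.0112
[-2.42768399 -0.52643445  0.60072735] [0.24805607 0.3359907  0.26852578]
```

```bash
python3 -m inch '[[[0,0,-1,0],[0,0,-1,0],[0,0,-1,0],[0,0,0,0]]]'; python3 - <<'E'
from cell import *
from h import *
F=[]
for i in range(8): read_camera("wrist"); F.append(observe()["contact_force"])
s=observe();print(np.mean(F,0),np.std(F,0),s["tool_pos"],s["opening"])
E
```

```text
time: 8.07
tool_pos: [0.5143, -0.1949, 0.0401]
tool_rot: [-3.141, -0.0, 1.702]
contact_force: [-1.5, -0.8, -4.4]
opening: 0.0111
[-2.2968884  -0.67632007 -3.69457317] [0.65173905 0.52203439 0.40822986] [ 0.51434164 -0.19489019  0.04021188] 0.011402955638631253
```

```bash
python3 -m inch '[[[0,0,-1.5,0],[0,0,0,0]]]'; python3 - <<'E'
from cell import *
from h import *
F=[]
for i in range(8): read_camera("wrist"); F.append(observe()["contact_force"])
s=observe();print(np.mean(F,0),np.std(F,0),s["tool_pos"],s["opening"])
E
```

```text
time: 8.72
tool_pos: [0.5144, -0.1949, 0.0418]
tool_rot: [-3.141, -0.0, 1.702]
contact_force: [-1.8, -1.0, -6.2]
opening: 0.0113
[-2.40905263 -0.93912611 -5.29799943] [0.42432224 0.34941076 0.45167963] [ 0.51444688 -0.19490324  0.04178237] 0.011086039704938733
```

```bash
python3 -m inch '[[[0,0,2.5,0],[0,0,2,0],[0,0,0,0]]]' && python3 -m inch '[[[0,0,0,0],[0,0,0,0],[0,0,0,0],[0,0,-15,0],[0,0,-30,0],[0,0,-45,0],[0,0,-40,0],[0,0,0,0]]]' 0.2 && python3 -m inch '[[[50,10,0,0],[54,11,0,0],[54,11,0,0],[54,11,0,0],[54,11,0,0],[54,11,0,0],[54,11,0,0],[54,11,0,0],[54,11,0,0],[53,9,0,0]]]' && python3 -m inch '[[[0,0,0,0.131],[0,0,0,0.131],[0,0,0,0.131],[0,0,0,0],[0,0,0,0]]]';  python3 - <<'E'
from cell import *
from h import *
import cv2
s=observe();r=read_camera("wrist");print(s["opening"],s["tool_pos"],s["tool_rot"])
R,p=pose(s)
for l,z in(("box_b_handle",.091),("box_b_hinge",.085),("box_b",0)):
    for d in place_of("wrist",l): P=ray(r,d["at"],z,s);print(l,d["at"],d["conf"],P,R.T@(P-p))
cv2.imwrite("pics/m10.png",r["img"])
E
```

```text
time: 9.5
tool_pos: [0.5144, -0.195, 0.0375]
tool_rot: [-3.141, 0.0, 1.702]
contact_force: [-5.1, -1.2, -0.2]
opening: 0.0114
time: 10.5
tool_pos: [0.5166, -0.1959, 0.1719]
tool_rot: [3.134, 0.005, 1.702]
contact_force: [-0.2, -0.1, -0.9]
opening: 0.037
time: 11.75
tool_pos: [0.5503, 0.3512, 0.1667]
tool_rot: [-3.141, 0.0, 1.702]
contact_force: [1.5, 0.3, 0.0]
opening: 0.0369
time: 12.38
tool_pos: [0.5506, 0.3493, 0.167]
tool_rot: [-3.141, 0.0, 1.311]
contact_force: [-0.5, -0.0, -0.3]
opening: 0.0369
0.03692607512870055 [0.55055073 0.34934452 0.16702543] [-3.14113087e+00  3.80027391e-04  1.31122212e+00]
box_b_hinge [252.5, 515.0] 0.27 [0.73095382 0.23440104 0.085     ] [-0.06475773  0.20389977  0.0819559 ]
box_b [221.3, 411.3] 0.73 [6.51290670e-01 2.55706688e-01 5.55111512e-17] [-0.0645806   0.12147615  0.16699391]
```

View pics/m10.png

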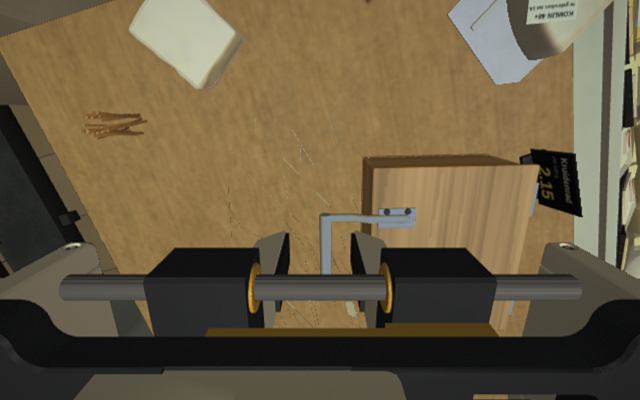

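```bash
python3 -m inch '[[[-25,2,0,0],[-25,2,0,0],[-15,0,0,0],[0,0,30,0],[0,0,30,0],[0,0,25,0],[0,0,20,0],[0,0,14,0],[0,0,10,0],[0,0,0,0]]]' && python3 -m inch '[[[0,0,0,0],[0,0,0,0],[0,0,0,0],[0,0,0,0]]]' 1 20; python3 - <<'E'
from cell import *
from h import *
F=[]
for i in range(6): read_camera("wrist"); F.append(observe()["contact_force"])
print(np.mean(F,0),np.std(F,0))
E
```

```text
time: 13.82
tool_pos: [0.5376, 0.2856, 0.0379]
tool_rot: [-3.141, 0.0, 1.309]
contact_force: [0.1, 0.1, -0.3]
opening: 0.037
time: 14.32
tool_pos: [0.5399, 0.2855, 0.0392]
tool_rot: [3.137, -0.002, 1.309]
contact_force: [5.3, -1.4, -0.9]
opening: 0.0112
[ 4.97771973 -1.28659405 -0.9928931 ] [0.68485865 0.51785078 0.29770486]
```

```bash
python3 -m inch '[[[0,2.5,0,0],[0,0,0,0],[0,0,-1,0],[0,0,-1,0],[0,0,-1,0],[0,0,-1,0],[0,0,0,0]]]'; python3 - <<'E'
from cell import *
from h import *
F=[]
for i in range(6): read_camera("wrist"); F.append(observe()["contact_force"])
s=observe();print(np.mean(F,0),np.std(F,0),s["tool_pos"],s["opening"])
E
```

```text
time: 15.5
tool_pos: [0.5398, 0.285, 0.0422]
tool_rot: [-3.141, 0.0, 1.309]
contact_force: [-3.1, 2.2, -1.5]
opening: 0.0113
[-3.69876192  1.92195112 -1.78362069] [0.39246203 0.51426733 0.38290051] [0.5398317  0.28499776 0.04219201] 0.011289249054379509
```

```bash
python3 -m inch '[[[0,0,-6,0],[0,0,-7,0],[0,1,-8.5,0],[0,1.5,-8.5,0],[0,2,-8.5,0],[0,2.3,-8.2,0],[0,2.6,-8.1,0],[0,3,-8.1,0],[0,0,0,0]]]'; python3 -c "
from cell import *
s=observe();print(s['tool_pos'],s['contact_force'],s['opening'])"
```

```text
time: 16.92
tool_pos: [0.5524, 0.2819, 0.106]
tool_rot: [3.141, -0.001, 1.309]
contact_force: [-0.1, 2.8, -2.5]
opening: 0.0114
[0.55238076 0.28189975 0.10597656] [-0.14351755  2.76726385 -2.47630595] 0.01138190336676289
```

```bash
python3 -m inch '[[[0,3.4,-7.9,0],[0.5,3.7,-7.8,0],[0,4,-7.6,0],[0.5,4.4,-7.4,0],[0,4.7,-7.2,0],[0,5,-7,0],[0,5.3,-6.8,0],[0,5.5,-6.5,0],[0,5.9,-6.3,0],[0,6.1,-6,0]]]'; python3 -m inch '[[[0,0,0,0],[0,0,0,0],[0,0,0,0]]]' 1 25; python3 - <<'E'
from cell import *
from h import *
import cv2
s=observe();R,p=pose(s)
print(s["tool_pos"],s["contact_force"],s["opening"])
q=read_camera("side");im=q["img"][130:290,170:330]
c=read_camera("scene");im2=c["img"][130:290,200:360]
print(place_of("side","box_a_handle"),place_of("scene","box_a_handle"))
cv2.imwrite("pics/m11.png",np.hstack([cv2.resize(x,(400,400),interpolation=2) for x in(im,im2)]))
E
```

```text
time: 18.18
tool_pos: [0.5971, 0.2713, 0.178]
tool_rot: [-3.139, -0.001, 1.31]
contact_force: [-12.1, 2.9, 9.8]
opening: 0.0114
time: 18.55
tool_pos: [0.5971, 0.2714, 0.1781]
tool_rot: [-3.14, -0.001, 1.31]
contact_force: [-10.7, 2.6, 8.7]
opening: 0.0109
[0.59712243 0.27138419 0.17805666] [-10.67249988   2.62196764   8.69093422] 0.010888717836743922
[{'at': [178.1, 251.5], 'conf': 0.93}] [{'at': [174.8, 250.5], 'conf': 0.78}]
```

View pics/m11.png

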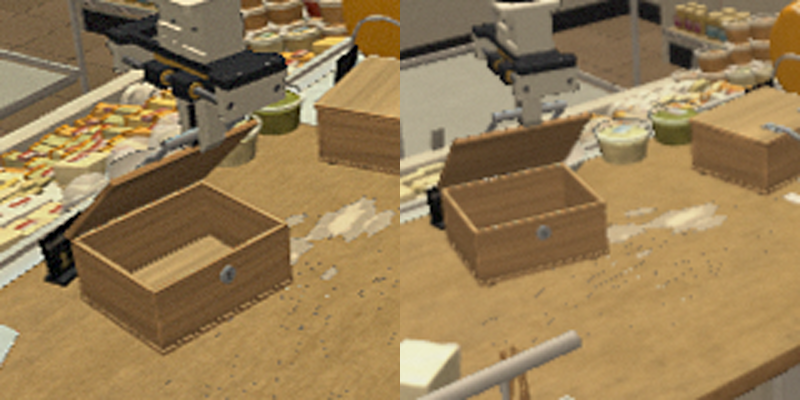

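```bash
cat > ang.py <<'E'
from cell import *
from h import *
c,sn=np.cos(np.radians(-15)),np.sin(np.radians(-15));ex=np.array([c,sn,0]);H=np.array([.7294,.2342,.085])
def bar(t,l=.197,hh=.006): return H-ex*(l*np.cos(t)-hh*np.sin(t))+np.array([0,0,l*np.sin(t)+hh*np.cos(t)])
if __name__=="__main__":
    for n in("side","scene"):
        q=read_camera(n);d=place_of(n,"box_a_handle")
        for e in d[:2]:
            T=np.radians(np.arange(20,65,.5));E=[np.hypot(*np.subtract(proj(q,bar(t)),e["at"])) for t in T];i=int(np.argmin(E));print(n,e,np.degrees(T[i]),E[i])
        print("pred shut",proj(q,bar(0)),"45",proj(q,bar(np.pi/4)))
    s=observe();print(s["time"],s["tool_pos"],s["contact_force"],s["torque"],s["opening"])
E
python3 ang.py; python3 -m inch '[[[0,-1.5,-1,0],[0,0,0,0]]]'; python3 -c "
from cell import *
for i in range(3): read_camera('side');s=observe();print(s['tool_pos'],s['contact_force'],s['opening'])"
```

```text
side {'at': [180.0, 249.0], 'conf': 0.95} 45.5 0.16622870140876297
pred shut [np.float64(237.1212769730868), np.float64(269.83038604896416)] 45 [np.float64(180.47901601990156), np.float64(249.48788657242207)]
scene {'at': [172.4, 251.9], 'conf': 0.97} 46.0 0.38326009657130405
pred shut [np.float64(220.64461286134554), np.float64(261.803180825712)] 45 [np.float64(173.2403050238422), np.float64(251.8582102796447)]
18.95 [0.59714978 0.27137949 0.17804587] [-11.59716975   3.56635141   9.39395045] [0.6018223  2.01661688 0.08889554] 0.010933559319336506
time: 19.2
tool_pos: [0.5968, 0.2712, 0.1779]
tool_rot: [-3.141, -0.001, 1.309]
contact_force: [-6.2, 3.0, 4.3]
opening: 0.0113
[0.59682517 0.27120713 0.17786007] [-6.21565975  2.92752653  3.82527247] 0.01090730597078504
[0.59679222 0.27119424 0.17786778] [-5.2944386   2.90526964  4.8498548 ] 0.011036627382145397
[0.59678288 0.2712081  0.17786697] [-6.68351803  1.93764852  4.62823982] 0.011331475543567063
```

```bash
python3 -m inch '[[[0.5,-1.5,-1,0],[0,0,0,0],[0,0,0,0]]]'; python3 ang.py
```

```text
time: 19.73
tool_pos: [0.5963, 0.2713, 0.1775]
tool_rot: [3.141, 0.0, 1.309]
contact_force: [-0.4, 0.2, -2.4]
opening: 0.0109
side {'at': [176.6, 253.7], 'conf': 0.96} 46.0 5.62955717659736
side {'at': [165.2, 309.5], 'conf': 0.5} 35.5 59.96882475681759
pred shut [np.float64(237.1212769730868), np.float64(269.83038604896416)] 45 [np.float64(180.47901601990156), np.float64(249.48788657242207)]
scene {'at': [174.5, 252.2], 'conf': 0.7} 43.5 0.23865001907304867
scene {'at': [227.7, 247.7], 'conf': 0.69} 20.0 30.303290720408786
pred shut [np.float64(220.64461286134554), np.float64(261.803180825712)] 45 [np.float64(173.2403050238422), np.float64(251.8582102796447)]
19.925 [0.59622721 0.27136898 0.17753556] [ 2.1501119   0.71528117 -2.93685219] [ 0.16992084 -0.04778749  0.0764871 ] 0.011064914458323919
```

```bash
python3 - <<'E'
from ang import *
import cv2
T=np.radians(np.arange(35,55,.25));out=[]
for n,(r0,c0) in(("side",(145,190)),("scene",(140,200))):
    A=[]
    for i in range(6):
        q=read_camera(n);d=place_of(n,"box_a_handle")[0]
        E=[np.hypot(*np.subtract(proj(q,bar(t)),d["at"])) for t in T];i=int(np.argmin(E))
        if E[i]<8:A.append(np.degrees(T[i]))
    print(n,A,np.mean(A))
    im=cv2.resize(q["img"][r0:r0+100,c0:c0+80],None,fx=5,fy=5,interpolation=2)
    t=np.pi/4;ey=np.array([-ex[1],ex[0],0])
    for l,w in((.15,.09),(0,.09),(.15,-.09),(.197,.04)):
        a=proj(q,bar(t,l,0 if l!=.197 else .006)+ey*w);cv2.circle(im,(int((a[1]-c0+.5)*5),int((a[0]-r0+.5)*5)),2,(0,0,255),-1)
    out.append(im)
cv2.imwrite("pics/m12.png",np.hstack(out));s=observe();print(s["time"],s["tool_pos"],s["contact_force"],s["opening"])
E
```

```text
side [np.float64(45.5), np.float64(45.5), np.float64(45.25), np.float64(45.25), np.float64(47.25), np.float64(46.0)] 45.791666666666664
scene [np.float64(44.25), np.float64(44.5), np.float64(41.25), np.float64(44.0), np.float64(44.5), np.float64(43.5)] 43.666666666666664
21.125 [0.59615493 0.27143687 0.17758242] [ 5.87231123 -0.41455769 -7.86246144] 0.011099955214685063
```

View pics/m12.png

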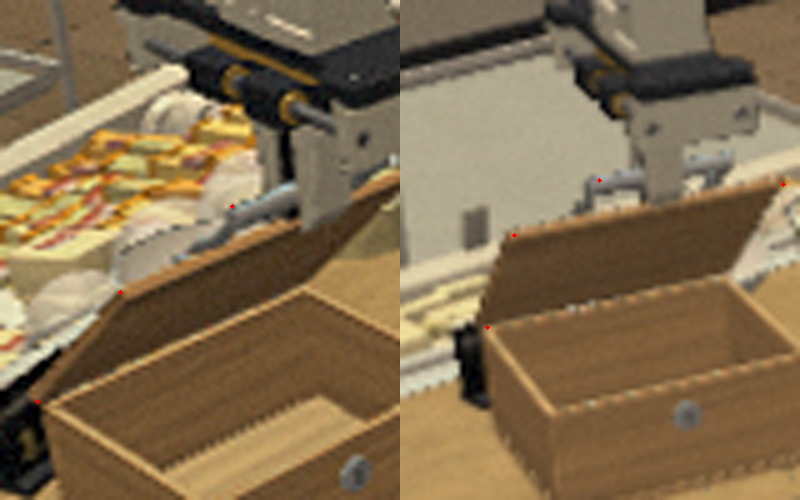

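```bash
python3 -m inch '[[[0,1,0.5,0],[0,0,0,0],[0,0,0,0],[0,0,0,0],[0,0,0,0],[0,0,0,0],[0,0,0,0],[0,0,0,0]]]'; python3 - <<'E'
from ang import *
for i in range(10): read_camera("side")
s=observe();print(s["time"],s["tool_pos"],s["contact_force"],s["opening"])
E
```

```text
time: 22.12
tool_pos: [0.5966, 0.2716, 0.1776]
tool_rot: [-3.141, -0.0, 1.309]
contact_force: [-5.1, 2.0, 2.8]
opening: 0.0109
22.625 [0.59658209 0.27157402 0.1776025 ] [-4.09252685  1.25875235  2.74002072] 0.010807091024247427
```

Position has held to within 0.1 mm for half a second and the forces are small, so I'm handing in.

```bash
python3 -c "
from cell import *
print(hand_in());s=observe();print(s['time'],s['tool_pos'],s['contact_force'],s['opening'])"
```

```text
the job is handed in; nothing more can be done
None
the job is handed in; nothing more can be done
```

The left box is the unlocked one. I handed the job in at about 22.6 s with the arm still holding its lid at about 45°.

- **Finding the locked box:** A gentle lift on the right box's bar rose about 1 N per mm: 4.3 N at 3 mm and 5.9 N at 4.5 mm. That meant it was locked, so I lowered it back and let go. The left lid lifted with under 2 N after 4 mm, so I raised that one.
- **Lid angle:** A model of the lid at 45° matched its corners in both the side and scene pictures. The trained network's handle positions gave 45.8° from the side camera and 43.7° from the scene camera. The arm's own position gave about 44–46°.
- **Last hold:** The bar was still gripped (opening 10.8 mm, 25 N). The tool moved less than 0.1 mm over the last half second, and the outside force was about 5 N. That is a small leftover strain; I had relieved a larger one of about 14 N.

**What disagreed:** The fingertips looked about 25 mm higher in the pictures than the reported tool position. The first close on the right bar missed because of this: the fingers shut above the bar with almost no force. I then went about 36 mm lower for both grips. I saw no sign that anything else had moved, but I did not re-measure the loose items or take a last picture of the right box up close.

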